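Switch the bottle dryer off and lift the teat from it with the tongs

ROBOT

A 6-joint arm with a two-finger parallel gripper is mounted at the origin on the work surface. World frame = base frame: x ahead of the robot, y to its left, z up, the work surface at z = 0. Lengths are in m, angles in rad, forces in N, time in s.
With the tool pointing down it reaches from about 0.35 to 1 m from the base axis. Payload 7.1 kg.
Tool frame: the origin (TCP) lies on the centre line of the jaws, within the pads' length; the fingertips stand 11 mm ahead of it and the grasp point (between the pads) lies 8 mm behind it; z points along the fingers, y is the line along which they close (so a half turn about z gives the same grasp; the last joint's range is limited). The gripper opens to 85 mm and grips with 20 to 120 N. Pads are 22 mm wide; open, the fingers measure 114 mm over their backs; the gripper's body (76 mm by 85 mm) begins 54 mm behind the grasp point. The pads swing forward as they close: fully open they stand 13 mm farther back than shut.
Start: joints at [-1.308, 0.423, 1.63, -0, 1.089, -0.019], TCP at [0.174, -0.6, 0.218] pointing down, gripper open.
Joint ranges: [-3, 3], [-0.9, 2.11], [0.09, 2.58], [-1.31, 4.45], [0.11, 2.69], [-2.54, 2.54]. Speed limits (rad/s): [2.39, 2.39, 3.01, 3.14, 3.14, 3.14].

INTERFACE

Orientations are given as a 3x3 rotation matrix whose columns are the frame's x, y, z axes.
In Python, from cell import ctrl, cams, ticket, boxes_of, masks_of, tip_of gives the robot as it stands.
- The arm moves only by the tool send_rows, never from a script. Its argument "steps" is a list of rows, each an object with "turn": the turn, a rotation vector about the tool's x, y, z in units of 6 degrees (1.0 is 6 degrees), a list of three; "slide": the shift along the tool's x, y, z in units of 30 mm (1.0 is 30 mm), a list of three; "claw": the finger opening in mm, from 0 to 85.4. A call has 1 to 5 rows; each row is the pose to reach, as a shift and turn from the pose commanded when the call began, along the tool's axes at that moment; what a row does not reach only later rows make up. A row lasts 1/10 s, in which the tool goes at most 50 mm and 8.59 degrees, less where a joint would pass 70% of its speed; a pose out of reach is approached as far as the arm can. A call with a gripper value outside its range is refused whole. The fingers move at their own pace and stop on an object; "force" is the grip in N (left out, the last holds). Time passes only in rows, so rows that repeat a pose let the fingers close. It gives the time, the measured TCP pose, the force, the opening and the grip force at its end, in the units of the state.
- ctrl.get_state(): the state, without advancing time (a new reading comes with each control period).
- cams.grab_frame(name): name is "scene" or "top" or "wrist"; returns the picture (420x560x3 uint8, red, green, blue); there is no depth.
- cams.camera_params(name): a dict with "fovy" (degrees; the focal length in pixels is half the picture's height over the tangent of half this angle, whatever the lens; pixels are square), "cx", "cy" (the principal point, pixels), "R" (3x3) and "t" (3): a world point X has camera coordinates R X + t. Camera axes: x right, y down, z forward; pixel columns grow to the right and rows downward; lengths in m; the calibration is good to about 2 mm. A picture is of the moment at which its call begins: read the wrist's pose just before it. camera_params takes no time and is no camera call; for the wrist camera it gives the pose at the moment of the call.
- ticket.hand_in(): hands the job in; it is judged then, once.
Trained networks look in the newest picture that a camera, given by its name, has taken for a name from the list of things; names that differ only in an ending like _2 or _b are one class to them, and where a whole thing is asked for, a point or a joint stands for the part that bears it (a point fixed in the world has none). Each returns a list of dicts, best first, with "p" (0 to 1); they miss things now and then, are a little off and sometimes report something else, mostly with a low value. They report only what shows in the picture. A call takes as long as a camera call. They do not tell look-alikes from the thing itself.
- boxes_of(camera, name): "bbox" ([left, top, width, height] in pixels, round what is visible of it).
- masks_of(camera, name): "region" (420x560 bool, what is visible of it) and "bbox" ([left, top, width, height] in pixels, round what is visible of it).
- tip_of(camera, name): "location" ([row, column] in pixels: a listed point, or the origin of a listed thing).
The state is a dict: "time": time; "joints": joint angles; "qvel": joint speeds; "tau": joint torques, N m; "ee_pos": TCP position; "tool_rot": TCP orientation; "force": force on the tool from outside, world axes, zero at the start; "ft_torque": the same for the moment, N m; "width": finger opening in m; "gripper_force": force on a finger pad.
Only numpy, scipy, OpenCV 4.12 (cv2) and the standard library are available. Lean on these libraries where they do the work, as an engineer would, in place of code of your own. Each camera call takes 0.05 s, during which the arm holds its last target. There are 200 camera calls.

TASK

The teat on the bottle dryer is dry but still hot and sterile: first slide the dryer's heat control fully to its off end (the dark dot, away from the orange wedge), then pick up the bottle tongs, close their tips on the teat and lift it off the tray. Finish while holding it still in the tongs, about 10 cm above the tray, carried by nothing but the tongs in the gripper. The gripper itself must never touch the teat; leave the control at off and the other things where they are.

Things in the scene. Friction and masses are not known exactly. Their poses are not given: they have to be found in the camera images.
- dryer: white warm-air bottle dryer, fixed, 200 mm (x) by 250 mm (y). Origin: centre of its underside, on the ledge; z up, -x side = front with the control strip (flat, 60 mm high). Grey vented tray on top: surface 74 mm above the ledge, x = -36 to +92 mm, y = -114 to +114 mm, rim 3.5 mm high
- heat_slide (a joint): heat control, in m: 0 = off (the end at the dryer's -y, marked by a dark dot), 0.060 = hottest (the dryer's +y end, broad end of the orange wedge). Slides along the dryer's y, needs about 2 N, stays where it is left, hard stop at both ends
- heat_knob (a point): centre of the top of the heat control's black grip: 22 mm (dryer x) by 14 mm (dryer y) by 20 mm high, top 80 mm above the ledge, 66 mm in front of the dryer's centre. Room to pinch it from above along the dryer's y; the tray's edge is 19 mm behind the grip
- tongs: teal plastic bottle tongs lying flat on the ledge: two arms joined by a sprung bow, 195 mm long, 18 mm high, 63 g, balanced near the origin. Origin: underside, midway between the arms, at the middle of the dark thumb grips (50 mm long, on the outsides of the arms). x points to the tips, y across the arms, z up; bow end at x = -86 mm. Squeezed they close, let go they spring open
- tongs_tip (a point): point midway between the two dark tip pads, 101 mm ahead of the tongs' origin (tongs x) and 9 mm above their underside; each pad is 18 mm long and 13 mm high
- jaw_left: arm of the tongs on their +y side, with its tip pad; origin at its pivot near the bow (tongs x = -70, y = +10 mm). Both arms move alike. Width over the thumb grips: 43 mm at rest (tips 50 mm apart), 36 mm when the grips are parallel (tips 33 mm apart), 29 mm when the tips hold 16 mm, 23 mm when shut
- jaw_right: arm of the tongs on their -y side, with its tip pad; origin at its pivot near the bow (tongs x = -70, y = -10 mm). Squeezing force at the thumb grips: about 2 N to start closing, 2.6 N at 36 mm width, 3.4 N at 29 mm, more for a firm hold at the tips
- teat: amber silicone bottle teat standing nipple up on the tray, 53 mm high, about 20 g: flange 46 mm across, dome 39 mm across up to 17 mm, narrowing to an upright nipple 16 mm across from 28 to 50 mm. Origin: centre of the flange's underside, z up through the nipple
- collar: blue screw collar lying on the tray beside the teat, 48 mm across, 17 mm high; leave alone. Origin: centre of its underside
- mug: white ceramic mug, 80 mm across, 90 mm high; leave alone. Origin: centre of its underside
- tin: closed aluminium formula tin with a white lid, 103 mm across, 122 mm high; leave alone. Origin: centre of its underside
- scoop: blue measuring scoop, cup 38 mm across and 28 mm high with a 68 mm handle; leave alone. Origin: centre of the cup's underside
- bottle1: clear bottle upside down on the rack, 58 mm across, 148 mm high; leave alone. Origin: centre of its mouth, at the bottom
- bottle2: second such bottle; leave alone. Origin: centre of its mouth, at the bottom
- rack: grey drying rack with six upright pegs (133 mm high), 300 by 150 mm, clamped to the right edge of the ledge; fixed. Origin: centre of its underside
There are look-alikes about, which are no part of the job. Of the things that look like the tongs, the largest one is meant.

How it is judged:
On the way, in this order (a step that is already met when the one before it is completed fails the run):
1. the heat control is slid to off while the tongs still lie on the ledge (value of joint heat_slide below 0.004 m and height (world z) of tongs below 0.02 m), for 0.2 s.
2. the tongs are gripped and lifted off the ledge, the teat still standing on the tray (height (world z) of tongs above 0.03 m and contact force between the fingers and tongs above 0.5 N and height (world z) of teat below 0.09 m), for 0.2 s.
At the end, for the whole second after the job is handed in: The heat control stands within 5 mm of its off end; the teat is held between both tips of the tongs, its underside at least 60 mm above the tray (134 mm above the ledge), nearly still (under 0.05 m/s); the tongs are held in the gripper, and neither tongs nor teat leans on anything else (height (world z) of teat above 0.134 m and contact force between each of jaw_left, jaw_right and teat above 0.2 N and contact force between the fingers and tongs above 1 N and linear speed of each of teat, tongs below 0.05 m/s and height (world z) of tongs above 0.1 m and value of joint heat_slide below 0.005 m and contact force between each of teat, tongs and dryer below 0.05 N and contact force between each of teat, tongs and collar below 0.05 N and contact force between each of teat, tongs and mug below 0.05 N and contact force between each of teat, tongs and tin below 0.05 N and contact force between each of teat, tongs and scoop below 0.05 N and contact force between each of teat, tongs and rack below 0.05 N and contact force between each of teat, tongs and bottle1 below 0.05 N and contact force between each of teat, tongs and bottle2 below 0.05 N); the arm keeps its last pose, push and grip.
It fails at once if the gripper or arm touches the teat (contact force between any of the fingers, the arm and teat above 0.2 N).
It fails at once if a bystander is shifted by more than 2 cm or tipped over (distance of any of collar, mug, tin, scoop, bottle1, bottle2 from where it was at the start of the episode above 0.02 m or angle between any of mug, tin, bottle1, bottle2's own z axis and vertical above 0.5 rad).
It also fails if it takes over 58 s, if anything falls off the work surface, if the arm or the gripper's body presses on something with over 40 N, if the wrist force passes 120 N, or if a joint passes its speed limit or range.

## Working session

There is one attempt and no reset: what is moved stays moved. The work goes in short steps, Python scripts to look and compute and a tool call to move; the robot and the scene stay as the last step left them, time stands still between calls to the robot, and variables do not carry over. Pictures are saved under pics/ and viewed, at most 10 in all, crops included, and the job is handed in when it is done.

Besides the shell and the picture viewer there is one more tool, called after ">>>" as a command line: name --argument value ..., lists and objects as JSON in quotes. send_rows: Moves the arm, as the interface text tells. Its arguments: {"type":"object","properties":{"steps":{"type":"array","items":{"type":"object","properties":{"turn":{"type":"array","items":{"type":"number"}},"slide":{"type":"array","items":{"type":"number"}},"claw":{"type":"number"}}}},"force":{"type":"number"}},"required":["steps"]}

```bash
mkdir -p pics; ls; cat > h.py <<'E'
import numpy as np, cv2
from cell import ctrl, cams, ticket, boxes_of, masks_of, tip_of
def ray(cam,rc,z,P=None):
    P=P or cams.camera_params(cam); R=np.array(P['R']);t=np.array(P['t'])
    f=210/np.tan(np.radians(P['fovy'])/2)
    d=R.T@np.array([(rc[1]-P['cx'])/f,(rc[0]-P['cy'])/f,1]); o=-R.T@t
    return o+d*(z-o[2])/d[2]
def proj(cam,X):
    P=cams.camera_params(cam); R=np.array(P['R']);t=np.array(P['t'])
    f=210/np.tan(np.radians(P['fovy'])/2); c=R@np.array(X)+t
    return [P['cy']+f*c[1]/c[2],P['cx']+f*c[0]/c[2]]
def tri(obs):
    A=np.zeros((3,3));b=np.zeros(3)
    for cam,rc in obs:
        o=ray(cam,rc,0); P=cams.camera_params(cam);c=-np.array(P['R']).T@np.array(P['t'])
        d=(o-c)/np.linalg.norm(o-c);M=np.eye(3)-np.outer(d,d);A+=M;b+=M@c
    return np.linalg.solve(A,b)
def save(cam,name):
    im=cams.grab_frame(cam);cv2.imwrite('pics/'+name,im[:,:,::-1]);return im
E
python3 - <<'E'
from h import *
np.set_printoptions(precision=3,suppress=True)
a=save('scene','s.png');b=save('top','t.png')
Z=dict(dryer=0,heat_knob=.08,tongs=0,tongs_tip=.009,teat=.074,collar=.074,mug=0,tin=0,scoop=0)
for c in('top','scene'):
    P=cams.camera_params(c);print(c,-np.array(P['R']).T@P['t'],P['fovy'])
    for n,z in Z.items():
        print(n,[(round(d['p'],2),np.round(d['location']),ray(c,d['location'],z)) for d in tip_of(c,n)[:3]])
E
```

```text
pics
top [ 0.433 -0.031  1.409] 46.40664760954117
dryer [(0.95, array([206., 315.]), array([ 0.616, -0.143,  0.   ]))]
heat_knob [(0.48, array([229., 320.]), array([ 0.542, -0.152,  0.08 ]))]
tongs [(0.66, array([252., 171.]), array([0.475, 0.269, 0.   ])), (0.51, array([281., 112.]), array([0.391, 0.433, 0.   ])), (0.42, array([288., 221.]), array([0.376, 0.123, 0.   ]))]
tongs_tip [(0.67, array([286., 244.]), array([0.384, 0.058, 0.009])), (0.66, array([219., 164.]), array([0.569, 0.29 , 0.009])), (0.51, array([276., 136.]), array([0.405, 0.362, 0.009]))]
teat [(0.59, array([198., 302.]), array([ 0.626, -0.103,  0.074]))]
collar [(0.5, array([188., 339.]), array([ 0.656, -0.202,  0.074]))]
mug [(0.9, array([170., 218.]), array([0.718, 0.139, 0.   ]))]
tin [(0.92, array([211., 102.]), array([0.59 , 0.473, 0.   ]))]
scoop [(0.48, array([253., 410.]), array([ 0.484, -0.416,  0.   ])), (0.29, array([205., 316.]), array([ 0.618, -0.148,  0.   ]))]
scene [ 1.22  -0.153  0.923] 57.86820383583227
dryer [(0.96, array([250., 250.]), array([ 0.618, -0.144,  0.   ])), (0.26, array([191., 374.]
[... 358 characters left out ...]
09])), (0.63, array([180., 298.]), array([0.385, 0.047, 0.009])), (0.59, array([166., 391.]), array([0.383, 0.365, 0.009]))]
teat [(0.54, array([231., 270.]), array([ 0.615, -0.082,  0.074]))]
collar [(0.75, array([249., 222.]), array([ 0.651, -0.219,  0.074])), (0.36, array([201., 121.]), array([ 0.425, -0.497,  0.074]))]
mug [(0.74, array([269., 358.]), array([0.736, 0.141, 0.   ])), (0.64, array([190., 376.]), array([0.466, 0.285, 0.   ]))]
tin [(0.62, array([209., 446.]), array([0.583, 0.472, 0.   ]))]
scoop [(0.58, array([228., 157.]), array([ 0.486, -0.412,  0.   ])), (0.4, array([231., 271.]), array([ 0.564, -0.074,  0.   ])), (0.32, array([214., 392.]), array([0.57 , 0.302, 0.   ]))]
```

```bash
python3 -c "
import cv2;a=cv2.imread('pics/s.png');b=cv2.imread('pics/t.png')
cv2.imwrite('pics/s1.png',cv2.resize(a,(784,588)));cv2.imwrite('pics/t1.png',cv2.resize(b,(784,588)))"
```

```text
(no output)
```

View pics/s1.png

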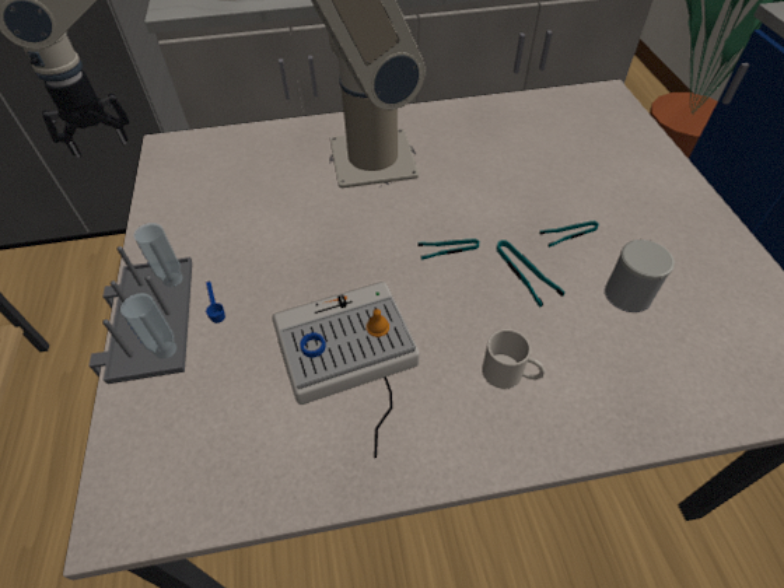

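View pics/t1.png

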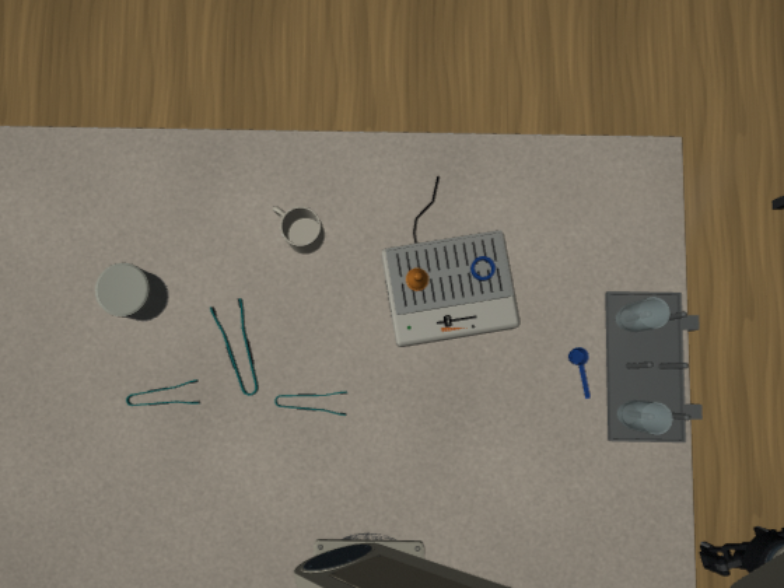

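The scene view shows the dryer with teat (378,322) and collar (313,345), and three teal tongs. The top view shows the largest tongs around (240,345), opening away from the robot. The knob is at (448,321), left of the off dot at (473,326). The dryer is yawed about 9.5°.

```bash
cat >> h.py <<'E'
from scipy.spatial.transform import Rotation as Ro
np.set_printoptions(precision=3,suppress=True)
def goal(p,yaw=None,ydir=None):
    """slide/turn units to put TCP at p, pointing down, tool y along angle ydir (deg, mod 180)"""
    s=ctrl.get_state();R=np.array(s['tool_rot']);print('ee',np.array(s['ee_pos']),'j',np.array(s['joints']),'F',np.array(s['force']),'w',s['width'],s['gripper_force'],'t',s['time'])
    sl=R.T@(np.array(p)-s['ee_pos'])/.03
    best=None
    for k in(0,180):
        a=np.radians(ydir+k);y=np.array([np.cos(a),np.sin(a),0]);z=np.array([0,0,-1.]);G=np.c_[np.cross(y,z),y,z]
        v=Ro.from_matrix(R.T@G).as_rotvec()
        if best is None or np.linalg.norm(v)<np.linalg.norm(best):best=v
    print('slide',sl,'turn',np.degrees(best)/6)
E
python3 - <<'E'
from h import *
print(np.array(ctrl.get_state()['tool_rot']))
goal([.30,-.30,.25],ydir=99.5)
goal([.50,-.15,.22],ydir=99.5)
P=cams.camera_params('wrist');print(P['fovy'],ctrl.get_state()['tool_rot'].T@(-np.array(P['R']).T@P['t']-ctrl.get_state()['ee_pos']),np.array(P['R'])@ctrl.get_state()['tool_rot'])
E
```

```text
[[ 0.961  0.278 -0.   ]
 [ 0.278 -0.961  0.   ]
 [-0.    -0.    -1.   ]]
ee [ 0.174 -0.6    0.218] j [-1.308  0.423  1.63  -0.     1.089 -0.019] F [-0.099 -0.086  0.268] w 0.08543337167555769 0.0 t 1.0
slide [ 6.824 -8.446 -1.066] turn [-0.     0.     1.108]
ee [ 0.174 -0.6    0.218] j [-1.308  0.423  1.63  -0.     1.089 -0.019] F [-0.099 -0.086  0.268] w 0.08543337167555769 0.0 t 1.0
slide [ 14.618 -11.395  -0.066] turn [-0.     0.     1.108]
63.129232355108954 [ 0.071 -0.    -0.155] [[ 0.001  1.    -0.   ]
 [-0.959  0.    -0.285]
 [-0.285  0.001  0.959]]
```

>>> send_rows --steps '[{"slide":[2.3,-2.8,-1],"turn":[0,0,0.5],"claw":85},{"slide":[4.6,-5.6,-1],"turn":[0,0,1.1],"claw":85},{"slide":[6.8,-8.4,-1],"turn":[0,0,1.1],"claw":85},{"slide":[9,-9.4,-1],"turn":[0,0,1.1],"claw":85},{"slide":[11,-10.4,-1],"turn":[0,0,1.1],"claw":60}]'

```text
time: 1.5
ee_pos: [0.2857, -0.3782, 0.2425]
tool_rot: [[0.986, 0.165, 0.0], [0.165, -0.986, -0.0], [0.0, 0.0, -1.0]]
force: [0.1, -0.7, -0.3]
width: 0.0727
gripper_force: 0.0
```

>>> send_rows --steps '[{"slide":[1.5,-1,0],"turn":[0,0,0],"claw":40},{"slide":[3,-1.5,0],"turn":[0,0,0],"claw":40},{"slide":[4,-1.5,0],"turn":[0,0,0],"claw":40},{"slide":[4,-1.5,0],"turn":[0,0,0],"claw":40},{"slide":[4,-1.5,0],"turn":[0,0,0],"claw":40}]'

```text
time: 2.0
ee_pos: [0.3966, -0.3154, 0.242]
tool_rot: [[0.986, 0.168, -0.001], [0.168, -0.986, 0.0], [-0.0, -0.0, -1.0]]
force: [0.2, -0.4, 0.4]
width: 0.0396
gripper_force: 0.0
```

```bash
python3 - <<'E'
from h import *
save('wrist','w1.png')
for n,z in dict(dryer=0,heat_knob=.08,teat=.074,collar=.074).items():
    print(n,[(round(d['p'],2),np.round(d['location']),ray('wrist',d['location'],z)) for d in tip_of('wrist',n)[:3]])
goal([.54,-.15,.12],ydir=99.5)
E
```

```text
dryer []
heat_knob []
teat []
collar []
ee [ 0.395 -0.316  0.242] j [-0.698  0.218  1.866 -0.     1.058  0.708] F [0.341 0.069 0.413] w 0.040137089180525734 0.0 t 2.25
slide [ 5.667 -4.673  4.07 ] turn [-0.002  0.002 -0.007]
```

View pics/w1.png

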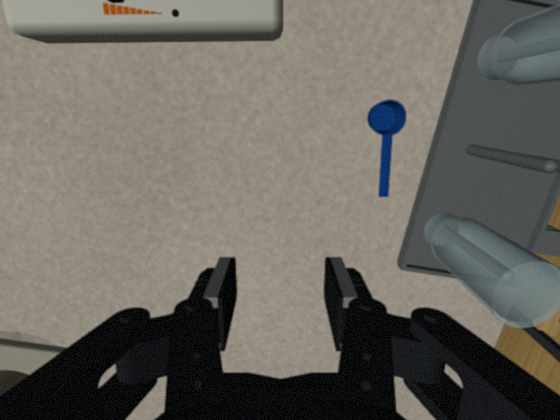

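The wrist view is still short of the dryer: its front edge shows at the top left, with the off dot at (175,12). I'll move on.

>>> send_rows --steps '[{"slide":[1.1,-1.1,0.3],"turn":[0,0,0],"claw":40},{"slide":[2.2,-2.2,0.6],"turn":[0,0,0],"claw":40},{"slide":[3.2,-3.3,1],"turn":[0,0,0],"claw":40},{"slide":[4.3,-4.5,1],"turn":[0,0,0],"claw":40},{"slide":[4.3,-4.5,1],"turn":[0,0,0],"claw":40}]'

```text
time: 2.75
ee_pos: [0.5031, -0.1579, 0.212]
tool_rot: [[0.986, 0.169, 0.001], [0.169, -0.986, 0.001], [0.001, -0.001, -1.0]]
force: [-0.0, -1.0, 0.5]
width: 0.0397
gripper_force: 0.0
```

```bash
python3 - <<'E'
from h import *
im=save('wrist','w2.png')
for n,z in dict(dryer=0,heat_knob=.08,teat=.074,collar=.074).items():
    print(n,[(round(d['p'],2),np.round(d['location']),ray('wrist',d['location'],z)) for d in tip_of('wrist',n)[:3]])
goal([.54,-.15,.12],ydir=99.5)
E
```

```text
dryer [(0.88, array([ 71., 294.]), array([ 0.609, -0.157,  0.   ]))]
heat_knob [(0.76, array([148., 269.]), array([ 0.539, -0.146,  0.08 ]))]
teat []
collar [(0.74, array([ 73., 293.]), array([ 0.6  , -0.156,  0.074]))]
ee [ 0.5   -0.162  0.212] j [-0.336  0.286  1.853 -0.     1.003  1.07 ] F [0.451 0.09  0.26 ] w 0.04023765633338956 0.0 t 3.0
slide [ 1.371 -0.194  3.074] turn [ 0.001  0.002 -0.009]
```

View pics/w2.png

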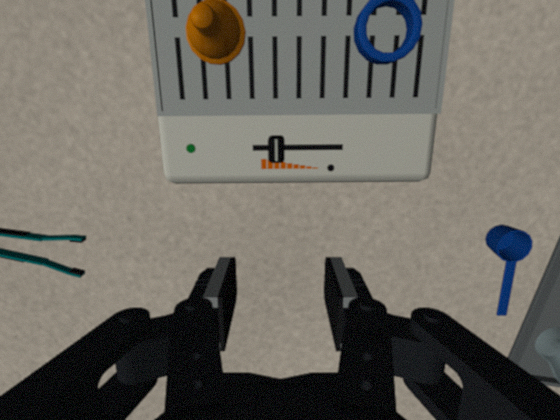

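The knob is at (277,148), the off dot at (331,168), and the strip is level, so the yaw is right. The teat's flange is around (215,35).

```bash
python3 - <<'E'
from h import *
k=ray('wrist',[147.5,277],.08);print(k,'slot ends',ray('wrist',[147,253],.06),ray('wrist',[147,342],.06))
goal([k[0],k[1],.075],ydir=99.5)
print('teat dome',ray('wrist',[34,216],.086),'nip',ray('wrist',[15,202],.127))
E
```

```text
[ 0.54  -0.153  0.08 ] slot ends [ 0.535 -0.132  0.06 ] [ 0.548 -0.21   0.06 ]
ee [ 0.5   -0.162  0.212] j [-0.336  0.286  1.853 -0.     1.003  1.07 ] F [0.451 0.09  0.26 ] w 0.04023765633338956 0.0 t 3.0
slide [ 1.361 -0.082  4.574] turn [ 0.001  0.002 -0.009]
teat dome [ 0.616 -0.095  0.086] nip [ 0.618 -0.093  0.127]
```

>>> send_rows --steps '[{"slide":[1.36,-0.1,1.2],"turn":[0,0,0],"claw":40},{"slide":[1.36,-0.1,2.4],"turn":[0,0,0],"claw":40},{"slide":[1.36,-0.1,3.6],"turn":[0,0,0],"claw":40},{"slide":[1.36,-0.1,4.2],"turn":[0,0,0],"claw":40},{"slide":[1.36,-0.1,4.5],"turn":[0,0,0],"claw":40}]'

```text
time: 3.5
ee_pos: [0.5391, -0.1526, 0.0752]
tool_rot: [[0.987, 0.164, -0.003], [0.164, -0.987, 0.001], [-0.003, -0.001, -1.0]]
force: [0.3, -0.2, 0.1]
width: 0.0399
gripper_force: 0.0
```

>>> send_rows --force 20 --steps '[{"slide":[0,0,0],"turn":[0,0,0],"claw":25},{"slide":[0,0,0],"turn":[0,0,0],"claw":10},{"slide":[0,0,0],"turn":[0,0,0],"claw":10},{"slide":[0,0,0],"turn":[0,0,0],"claw":10}]'

```text
time: 3.9
ee_pos: [0.5417, -0.1519, 0.0784]
tool_rot: [[0.986, 0.166, 0.002], [0.166, -0.986, -0.001], [0.002, 0.001, -1.0]]
force: [0.1, 1.0, -0.6]
width: 0.0099
gripper_force: 0.0
```

```bash
python3 - <<'E'
from h import *
im=save('wrist','w3.png')
cv2.imwrite('pics/w3c.png',cv2.resize(im[60:380,120:440,::-1],(600,600)))
goal([.54,-.15,.075],ydir=99.5)
E
```

```text
ee [ 0.542 -0.152  0.078] j [-0.294  0.53   1.854 -0.     0.755  1.11 ] F [-0.221 -0.602  0.658] w 0.010494470116191385 0.0 t 3.95
slide [-0.04  -0.066  0.107] turn [ 0.008 -0.016  0.007]
```

View pics/w3c.png

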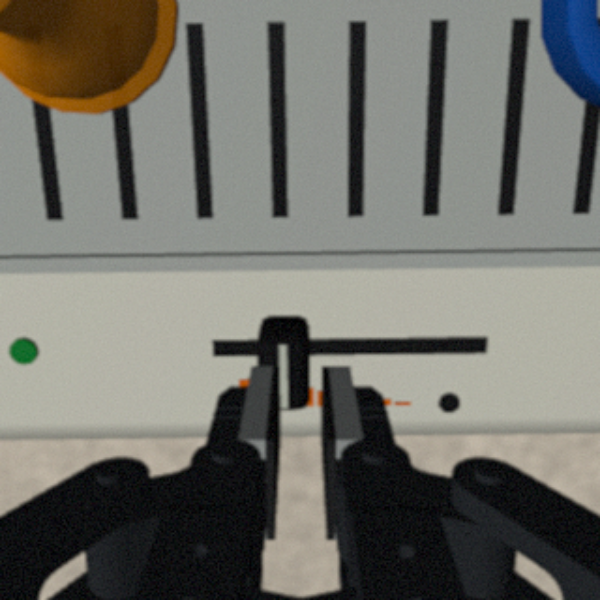

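The crop shows the fingers closed just short of the knob. The knob is centred at about (284,358) and the pads' gap is around (300,400), so they need to go forward.

```bash
python3 - <<'E'
from h import *
s=ctrl.get_state();R=np.array(s['tool_rot']);e=np.array(s['ee_pos'])
f=lambda rc:[rc[0]*320/600+60,rc[1]*320/600+120]
for z in(.06,.08):print('knob',R.T@(ray('wrist',f([358,284]),z)-e), ray('wrist',f([358,284]),z))
print('knob back edge',R.T@(ray('wrist',f([318,284]),.08)-e),'dot',ray('wrist',f([402,449]),.06))
for p in([.011,0,.011],[-.011,0,.011],[.011,0,-.02]):
    q=np.array(proj('wrist',e+R@p));print(p,(q-[60,120])*600/320)
E
```

```text
knob [-0.003 -0.005  0.018] [ 0.538 -0.148  0.06 ]
knob [ 0.006 -0.004 -0.002] [ 0.546 -0.147  0.08 ]
knob back edge [ 0.017 -0.004 -0.002] dot [ 0.532 -0.198  0.06 ]
[0.011, 0, 0.011] [321.28  300.058]
[-0.011, 0, 0.011] [394.026 300.015]
[0.011, 0, -0.02] [367.773 300.141]
```

>>> send_rows --steps '[{"slide":[0.0,0,0],"turn":[0,0,0],"claw":40},{"slide":[0,0,0],"turn":[0,0,0],"claw":40},{"slide":[0.2,-0.13,0],"turn":[0,0,0],"claw":40},{"slide":[0.2,-0.13,0.1],"turn":[0,0,0],"claw":40},{"slide":[0.2,-0.13,0.2],"turn":[0,0,0],"claw":40}]'

```text
time: 4.45
ee_pos: [0.5464, -0.1464, 0.0709]
tool_rot: [[0.986, 0.166, 0.0], [0.166, -0.986, -0.0], [0.0, 0.0, -1.0]]
force: [0.8, 0.1, -0.1]
width: 0.04
gripper_force: 0.0
```

>>> send_rows --steps '[{"slide":[0,0,0.1],"turn":[0,0,0],"claw":40},{"slide":[0,0,0.2],"turn":[0,0,0],"claw":40},{"slide":[0,0,0.2],"turn":[0,0,0],"claw":40}]'

```text
time: 4.75
ee_pos: [0.5457, -0.1466, 0.0645]
tool_rot: [[0.986, 0.166, -0.001], [0.166, -0.986, 0.0], [-0.001, -0.001, -1.0]]
force: [0.4, 0.8, 0.6]
width: 0.0403
gripper_force: 0.0
```

>>> send_rows --steps '[{"slide":[0,0,-0.2],"turn":[0,0,0],"claw":40},{"slide":[0,0,-0.2],"turn":[0,0,0],"claw":20},{"slide":[0,0,-0.2],"turn":[0,0,0],"claw":10},{"slide":[0,0,-0.2],"turn":[0,0,0],"claw":10},{"slide":[0,0,-0.2],"turn":[0,0,0],"claw":10}]'

```text
time: 5.25
ee_pos: [0.5462, -0.1467, 0.0712]
tool_rot: [[0.986, 0.166, 0.0], [0.166, -0.986, -0.0], [0.0, 0.0, -1.0]]
force: [0.3, -1.1, 0.7]
width: 0.01
gripper_force: 0.0
```

```bash
python3 - <<'E'
from h import *
im=save('wrist','w4.png')
cv2.imwrite('pics/w4c.png',cv2.resize(im[60:380,120:440,::-1],(600,600)))
goal([.54,-.15,.075],ydir=99.5)
E
```

```text
ee [ 0.546 -0.147  0.071] j [-0.283  0.546  1.848 -0.     0.748  1.121] F [-0.052  0.476  0.803] w 0.010160458499262013 0.0 t 5.3
slide [-0.22   0.075 -0.129] turn [-0.     0.     0.008]
```

View pics/w4c.png

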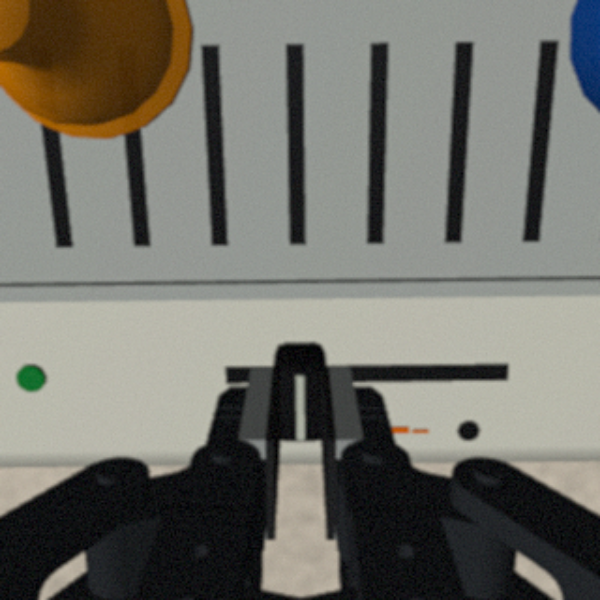

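The knob now sits at (300,390), between the pads. I'll squeeze further.

>>> send_rows --force 20 --steps '[{"slide":[0,0,0],"turn":[0,0,0],"claw":0},{"slide":[0,0,0],"turn":[0,0,0],"claw":0},{"slide":[0,0,0],"turn":[0,0,0],"claw":0},{"slide":[0,0,0],"turn":[0,0,0],"claw":0}]'

```text
time: 5.7
ee_pos: [0.5462, -0.1467, 0.0711]
tool_rot: [[0.986, 0.166, -0.0], [0.166, -0.986, 0.0], [-0.0, -0.0, -1.0]]
force: [1.1, -0.0, -0.2]
width: -0.0001
gripper_force: 0.0
```

>>> send_rows --steps '[{"slide":[0,0,0],"turn":[0,0,0],"claw":40},{"slide":[0,0,0],"turn":[0,0,0],"claw":40},{"slide":[0,0,0.1],"turn":[0,0,0],"claw":40},{"slide":[0,0,0.2],"turn":[0,0,0],"claw":40},{"slide":[0,0,0.3],"turn":[0,0,0],"claw":40}]'

```text
time: 6.2
ee_pos: [0.5461, -0.1467, 0.0618]
tool_rot: [[0.986, 0.166, -0.0], [0.166, -0.986, 0.0], [-0.0, -0.0, -1.0]]
force: [-1.0, -0.3, -0.3]
width: 0.0401
gripper_force: 0.0
```

>>> send_rows --steps '[{"slide":[0,0,0.1],"turn":[0,0,0],"claw":40},{"slide":[0,0,0.2],"turn":[0,0,0],"claw":40},{"slide":[0,0,0.2],"turn":[0,0,0],"claw":40}]'

```text
time: 6.5
ee_pos: [0.5458, -0.1466, 0.0556]
tool_rot: [[0.986, 0.166, -0.001], [0.166, -0.986, 0.0], [-0.001, -0.0, -1.0]]
force: [0.4, -0.4, -0.4]
width: 0.04
gripper_force: 0.0
```

```bash
python3 - <<'E'
from h import *
im=save('wrist','w5.png')
cv2.imwrite('pics/w5c.png',cv2.resize(im[60:380,120:440,::-1],(600,600)))
b=save('scene','s5.png'); s=ctrl.get_state();e=np.array(s['ee_pos']);q=proj('scene',e);print(q,proj('scene',e-[0,0,.011]))
r,c=map(int,q); w=b[r-60:r+60,c-80:c+80,::-1]
cv2.imwrite('pics/both5.png',np.vstack([cv2.resize(w,(400,300),interpolation=cv2.INTER_CUBIC),cv2.resize(im[130:340,140:420,::-1],(400,300))]))
print(s['force'])
E
```

```text
[np.float64(218.62707279181635), np.float64(244.5793846142071)] [np.float64(220.9285341392261), np.float64(244.912873518903)]
[-0.038  0.105 -0.063]
```

View pics/both5.png

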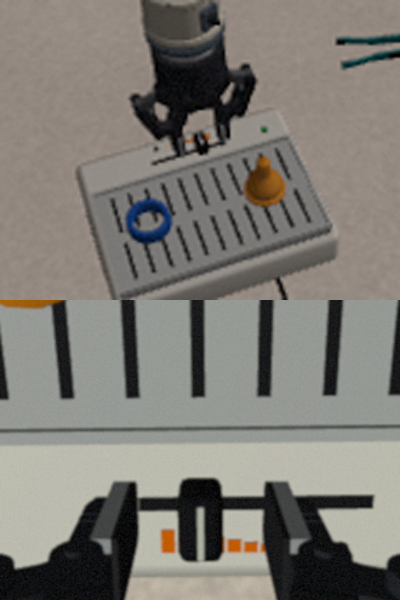

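The top half shows the fingertips astride the knob at (200,143). The bottom half shows the knob at (200,520) between the pads at (135) and (265). I'll close at this depth.

>>> send_rows --force 20 --steps '[{"slide":[0,0,0],"turn":[0,0,0],"claw":20},{"slide":[0,0,0],"turn":[0,0,0],"claw":10},{"slide":[0,0,0],"turn":[0,0,0],"claw":5},{"slide":[0,0,0],"turn":[0,0,0],"claw":5}]'

```text
time: 7.0
ee_pos: [0.5463, -0.1467, 0.0564]
tool_rot: [[0.986, 0.166, 0.0], [0.166, -0.986, -0.0], [0.0, 0.0, -1.0]]
force: [0.2, -0.3, 2.6]
width: 0.0134
gripper_force: 23.2
```

Knob pinched at 13.4 mm. I'll drag it toward off (+tool y).

>>> send_rows --steps '[{"slide":[0,0.3,0],"turn":[0,0,0],"claw":5},{"slide":[0,0.6,0],"turn":[0,0,0],"claw":5},{"slide":[0,0.9,0],"turn":[0,0,0],"claw":5},{"slide":[0,1.2,0],"turn":[0,0,0],"claw":5},{"slide":[0,1.35,0],"turn":[0,0,0],"claw":5}]'

```text
time: 7.5
ee_pos: [0.5537, -0.188, 0.0564]
tool_rot: [[0.986, 0.165, 0.001], [0.165, -0.986, -0.0], [0.001, 0.001, -1.0]]
force: [1.7, 2.0, 3.8]
width: 0.0134
gripper_force: 23.3
```

>>> send_rows --steps '[{"slide":[0,0.07,0],"turn":[0,0,0],"claw":5},{"slide":[0,0.14,0],"turn":[0,0,0],"claw":5},{"slide":[0,0.14,0],"turn":[0,0,0],"claw":5}]'

```text
time: 7.8
ee_pos: [0.5543, -0.1913, 0.0564]
tool_rot: [[0.986, 0.166, 0.001], [0.166, -0.986, -0.001], [0.001, 0.001, -1.0]]
force: [4.1, -1.4, 2.3]
width: 0.0135
gripper_force: 23.2
```

>>> send_rows --steps '[{"slide":[0,0.08,0],"turn":[0,0,0],"claw":5},{"slide":[0,0.16,0],"turn":[0,0,0],"claw":5},{"slide":[0,0.16,0],"turn":[0,0,0],"claw":5}]'

```text
time: 8.1
ee_pos: [0.5549, -0.1948, 0.0563]
tool_rot: [[0.986, 0.166, 0.001], [0.166, -0.986, 0.001], [0.001, -0.001, -1.0]]
force: [4.6, 5.8, 3.5]
width: 0.0134
gripper_force: 23.5
```

```bash
python3 - <<'E'
from h import *
goal([.54,-.15,.075],ydir=99.5)
im=save('wrist','w6.png')
b=save('top','t6.png')
cv2.imwrite('pics/both6.png',np.vstack([cv2.resize(b[180:270,260:380,::-1],(400,300),interpolation=cv2.INTER_CUBIC),cv2.resize(im[130:340,140:420,::-1],(400,300))]))
E
```

```text
ee [ 0.555 -0.195  0.056] j [-0.358  0.594  1.8    0.002  0.747  1.045] F [4.628 5.83  3.518] w 0.013389642454433592 23.4707048535347 t 8.1
slide [-0.242 -1.554 -0.621] turn [-0.008 -0.009  0.005]
```

View pics/both6.png

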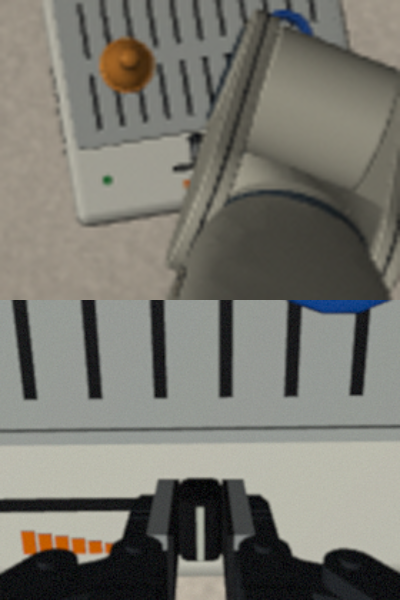

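The knob is still pinched at (200,520), and the rest of the slot is on the left only. I'll push on until the stop is unmistakable.

>>> send_rows --steps '[{"slide":[0,0.1,0],"turn":[0,0,0],"claw":5},{"slide":[0,0.17,0],"turn":[0,0,0],"claw":5},{"slide":[0,0.17,0],"turn":[0,0,0],"claw":5}]'

```text
time: 8.5
ee_pos: [0.5548, -0.1953, 0.0563]
tool_rot: [[0.986, 0.164, -0.002], [0.164, -0.986, 0.007], [-0.001, -0.008, -1.0]]
force: [6.1, 27.4, 11.6]
width: 0.0134
gripper_force: 24.5
```

>>> send_rows --steps '[{"slide":[0,0,0],"turn":[0,0,0],"claw":30},{"slide":[0,0,0],"turn":[0,0,0],"claw":30},{"slide":[0,0,0],"turn":[0,0,0],"claw":30},{"slide":[0,0,-1.5],"turn":[0,0,0],"claw":30},{"slide":[0,0,-3],"turn":[0,0,0],"claw":30}]'

```text
time: 9.0
ee_pos: [0.5532, -0.2005, 0.1452]
tool_rot: [[0.986, 0.165, -0.005], [0.165, -0.986, 0.002], [-0.005, -0.002, -1.0]]
force: [1.8, -0.8, 0.7]
width: 0.0299
gripper_force: 0.0
```

```bash
python3 - <<'E'
from h import *
im=save('wrist','w7.png')
print([(round(d['p'],2),np.round(d['location']),ray('wrist',d['location'],.08)) for d in tip_of('wrist','heat_knob')[:3]])
# tongs masks in top
save('top','t7.png');save('scene','s7.png')
for c in('top','scene'):
  for d in masks_of(c,'tongs')[:4]:
    m=d['region'];r,cc=np.nonzero(m);P=np.array([ray(c,[a,b],.012) for a,b in zip(r,cc)])[:,:2]
    ctr=P.mean(0);u,s,v=np.linalg.svd(P-ctr,full_matrices=False);ax=v[0]*np.sign(v[0][0]);q=(P-ctr)@ax
    print(c,round(d['p'],2),len(r),ctr,'yaw',np.degrees(np.arctan2(ax[1],ax[0])),'ext',q.min(),q.max(), ctr+ax*q.min(),ctr+ax*q.max(), 'wid lo/hi',np.ptp((P-ctr)[q<q.min()+.02]@[-ax[1],ax[0]]),np.ptp((P-ctr)[q>q.max()-.02]@[-ax[1],ax[0]]))
goal([.47,.27,.25],ydir=103)
E
```

```text
[(0.92, array([223., 269.]), array([ 0.553, -0.196,  0.08 ])), (0.55, array([301., 482.]), array([ 0.518, -0.363,  0.08 ]))]
top 0.69 32 [0.369 0.101] yaw 77.61090922241745 ext -0.05287934923566574 0.08761756005196865 [0.358 0.049] [0.388 0.187] wid lo/hi 0.004653550108938758 0.0
top 0.55 472 [0.486 0.27 ] yaw 19.218822179386382 ext -0.09921332579887777 0.0969711589730506 [0.392 0.238] [0.577 0.302] wid lo/hi 0.03469377462661574 0.06837791038213537
top 0.43 171 [0.386 0.425] yaw -81.56701118884918 ext -0.0665071813037506 0.07887000222742799 [0.376 0.491] [0.398 0.347] wid lo/hi 0.02339468259425364 0.04853449618938449
scene 0.83 336 [0.382 0.127] yaw 89.91051766307916 ext -0.0744671925466044 0.06320911835415433 [0.382 0.052] [0.382 0.19 ] wid lo/hi 0.04969569172012746 0.03365605480065094
scene 0.68 270 [0.387 0.431] yaw -83.6339231947444 ext -0.06665782700075577 0.08402313318236669 [0.379 0.497] [0.396 0.347] wid lo/hi 0.03423815057257609 0.05342105036891151
scene 0.61 503 [0.478 0.27 ] yaw 17.667266474054017 ext -0.09624449451636119 0.10478342728404345 [0.387 0.241] [0.578 0.302] wid lo/hi 0.03938317870531184 0.07063567311094651
ee [ 0.554 -0.2    0.145] j [-0.367  0.464  1.761 -0.     0.919  1.037] F [-0.895  0.05  -0.642] w 0.030232676408558746 0.0 t 9.3
slide [ -0.175 -15.934  -3.485] turn [-0.011  0.02  -0.58 ]
```

Control is at the stop: the knob reads (0.553, −0.196). Next are the tongs, at about (0.471, 0.267) with yaw about 18.5°.

>>> send_rows --steps '[{"slide":[0,-1.6,-1],"turn":[0,0,-0.5],"claw":60},{"slide":[-0.1,-3.2,-2],"turn":[0,0,-1],"claw":65},{"slide":[-0.1,-4.8,-2],"turn":[0,0,-1.5],"claw":65},{"slide":[-0.2,-6.4,-2],"turn":[0,0,-1.5],"claw":65},{"slide":[-0.2,-8,-2],"turn":[0,0,-1.5],"claw":65}]'

```text
time: 9.8
ee_pos: [0.5088, 0.0309, 0.2049]
tool_rot: [[0.948, 0.317, -0.003], [0.317, -0.948, -0.0], [-0.002, -0.001, -1.0]]
force: [0.9, 0.8, -0.7]
width: 0.0649
gripper_force: 0.0
```

```bash
python3 - <<'E'
from h import *
goal([.471,.266,.18],ydir=108.5)
E
```

```text
ee [0.509 0.031 0.205] j [ 0.037  0.273  1.891 -0.     0.98   1.285] F [ 0.884  0.766 -0.716] w 0.06493347603914644 0.0 t 9.8
slide [ 1.294 -7.831  0.832] turn [-0.006  0.024  0.   ]
```

>>> send_rows --steps '[{"slide":[0.3,-1.6,0.2],"turn":[0,0,0],"claw":65},{"slide":[0.6,-3.2,0.4],"turn":[0,0,0],"claw":65},{"slide":[0.9,-4.8,0.6],"turn":[0,0,0],"claw":65},{"slide":[1.1,-6.4,0.8],"turn":[0,0,0],"claw":65},{"slide":[1.3,-7.8,0.8],"turn":[0,0,0],"claw":65}]'

```text
time: 10.3
ee_pos: [0.4708, 0.2651, 0.1795]
tool_rot: [[0.948, 0.319, -0.004], [0.319, -0.948, -0.002], [-0.005, 0.001, -1.0]]
force: [1.7, 0.1, -0.0]
width: 0.0651
gripper_force: 0.0
```

>>> send_rows --steps '[{"slide":[0,0,0],"turn":[0,0,0],"claw":65},{"slide":[0,0,0],"turn":[0,0,0],"claw":65}]'

```text
time: 10.5
ee_pos: [0.4718, 0.2639, 0.1804]
tool_rot: [[0.947, 0.32, -0.003], [0.32, -0.947, -0.002], [-0.003, 0.001, -1.0]]
force: [0.3, -0.7, 0.5]
width: 0.0651
gripper_force: 0.0
```

```bash
python3 - <<'E'
from h import *
goal([.471,.266,.18],ydir=108.5)
im=save('wrist','w8.png')
for n,z in dict(tongs=0,tongs_tip=.009).items():
    print(n,[(round(d['p'],2),np.round(d['location']),ray('wrist',d['location'],z)) for d in tip_of('wrist',n)[:3]])
E
```

```text
ee [0.472 0.264 0.18 ] j [ 0.488  0.351  1.845 -0.     0.949  1.733] F [ 0.277 -0.713  0.452] w 0.06513259935059605 0.0 t 10.5
slide [-0.003 -0.074  0.014] turn [0.008 0.031 0.03 ]
tongs [(0.87, array([212.,  95.]), array([0.384, 0.433, 0.   ])), (0.72, array([301., 364.]), array([0.375, 0.131, 0.   ]))]
tongs_tip []
```

View pics/w8.png

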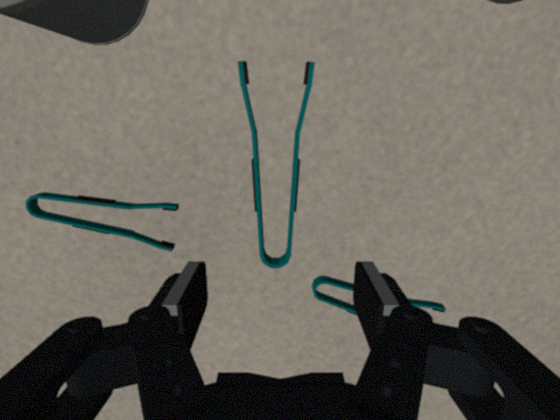

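The target tongs are upright in view. The thumb grips are at (255,185) and (297,185), the tips at about (276,72), and the bow at (276,265).

```bash
python3 - <<'E'
from h import *
g=ray('wrist',[184,276],.009);t=ray('wrist',[73,277],.009);b=ray('wrist',[266,276],.009);print(g,t,b,np.linalg.norm(t-g),np.linalg.norm(b-g),np.degrees(np.arctan2(*(t-b)[1::-1])))
print('grip len',np.linalg.norm(ray('wrist',[158,276],.009)-ray('wrist',[210,276],.009)),'wid',np.linalg.norm(ray('wrist',[184,252.5],.009)-ray('wrist',[184,299],.009)))
d=(t-b)/np.linalg.norm(t-b);print('orig from bow',b+.086*d)
goal([g[0],g[1],.06],ydir=108.5)
E
```

```text
[0.473 0.266 0.009] [0.569 0.297 0.009] [0.389 0.239 0.009] 0.1009197720909847 0.08778687954439389 18.03746629363414
grip len 0.05178971193529601 wid 0.04538354296828841
orig from bow [0.471 0.265 0.009]
ee [0.473 0.262 0.181] j [ 0.485  0.349  1.845 -0.     0.95   1.733] F [ 0.903  0.19  -0.201] w 0.06511128628457247 0.0 t 10.65
slide [ 0.042 -0.133  4.045] turn [ 0.005  0.016 -0.005]
```

>>> send_rows --steps '[{"slide":[0,-0.1,1.5],"turn":[0,0,0],"claw":62},{"slide":[0,-0.1,3],"turn":[0,0,0],"claw":62},{"slide":[0,-0.1,4.4],"turn":[0,0,0],"claw":62},{"slide":[0,-0.1,5.2],"turn":[0,0,0],"claw":62},{"slide":[0,-0.1,5.6],"turn":[0,0,0],"claw":62}]'

```text
time: 11.15
ee_pos: [0.4711, 0.2644, 0.0117]
tool_rot: [[0.949, 0.316, -0.004], [0.316, -0.949, -0.002], [-0.004, 0.001, -1.0]]
force: [-0.1, -0.1, 0.3]
width: 0.0624
gripper_force: 0.0
```

>>> send_rows --steps '[{"slide":[0,0,0.05],"turn":[0,0,0],"claw":62},{"slide":[0,0,0.1],"turn":[0,0,0],"claw":62},{"slide":[0,0,0.1],"turn":[0,0,0],"claw":62}]'

```text
time: 11.45
ee_pos: [0.4731, 0.2669, 0.0124]
tool_rot: [[0.948, 0.318, 0.002], [0.318, -0.948, 0.001], [0.002, -0.0, -1.0]]
force: [-0.3, 0.5, -0.2]
width: 0.0618
gripper_force: 0.0
```

>>> send_rows --steps '[{"slide":[0,0,0.1],"turn":[0,0,0],"claw":62},{"slide":[0,0,0.2],"turn":[0,0,0],"claw":62},{"slide":[0,0,0.2],"turn":[0,0,0],"claw":62}]'

```text
time: 11.75
ee_pos: [0.4721, 0.2667, 0.0052]
tool_rot: [[0.948, 0.318, 0.0], [0.318, -0.948, 0.0], [0.0, -0.0, -1.0]]
force: [0.1, 0.9, -0.5]
width: 0.062
gripper_force: 0.0
```

>>> send_rows --steps '[{"slide":[0,0,0.1],"turn":[0,0,0],"claw":62},{"slide":[0,0,0.15],"turn":[0,0,0],"claw":62},{"slide":[0,0,0.15],"turn":[0,0,0],"claw":62}]'

```text
time: 12.05
ee_pos: [0.4719, 0.2666, 0.0003]
tool_rot: [[0.948, 0.318, -0.0], [0.318, -0.948, -0.0], [-0.001, 0.0, -1.0]]
force: [0.7, -0.5, -0.4]
width: 0.0621
gripper_force: 0.0
```

>>> send_rows --steps '[{"slide":[0,0,0],"turn":[0,0,0],"claw":50},{"slide":[0,0,0.1],"turn":[0,0,0],"claw":50},{"slide":[0,0,0.2],"turn":[0,0,0],"claw":50},{"slide":[0,0,0.2],"turn":[0,0,0],"claw":50}]'

```text
time: 12.45
ee_pos: [0.4718, 0.2665, -0.0059]
tool_rot: [[0.948, 0.318, -0.001], [0.318, -0.948, -0.0], [-0.001, 0.0, -1.0]]
force: [0.7, -0.3, -0.1]
width: 0.0501
gripper_force: 0.0
```

>>> send_rows --steps '[{"slide":[0,0,0.1],"turn":[0,0,0],"claw":50},{"slide":[0,0,0.15],"turn":[0,0,0],"claw":50},{"slide":[0,0,0.15],"turn":[0,0,0],"claw":50}]'

```text
time: 12.75
ee_pos: [0.4719, 0.2665, -0.0102]
tool_rot: [[0.948, 0.318, -0.0], [0.318, -0.948, -0.0], [-0.0, 0.0, -1.0]]
force: [-0.8, -0.4, 0.0]
width: 0.0501
gripper_force: 0.0
```

>>> send_rows --steps '[{"slide":[0,0,0.1],"turn":[0,0,0],"claw":50},{"slide":[0,0,0.15],"turn":[0,0,0],"claw":50},{"slide":[0,0,0.15],"turn":[0,0,0],"claw":50}]'

```text
time: 13.05
ee_pos: [0.4719, 0.2666, -0.0146]
tool_rot: [[0.948, 0.318, -0.0], [0.318, -0.948, -0.0], [-0.0, 0.0, -1.0]]
force: [0.0, 0.1, 0.2]
width: 0.05
gripper_force: 0.0
```

```bash
python3 - <<'E'
from h import *
s=ctrl.get_state();im=save('wrist','w9.png');im2=save('scene','s9.png')
e=np.array(s['ee_pos']);r,c=map(int,proj('scene',e));print(r,c,e,s['force'])
cv2.imwrite('pics/both9.png',np.vstack([cv2.resize(im2[r-60:r+30,c-60:c+60,::-1],(400,300),interpolation=cv2.INTER_CUBIC),cv2.resize(im[130:340,140:420,::-1],(400,300))]))
E
```

```text
194 369 [ 0.472  0.267 -0.015] [0.026 0.144 0.246]
```

View pics/both9.png

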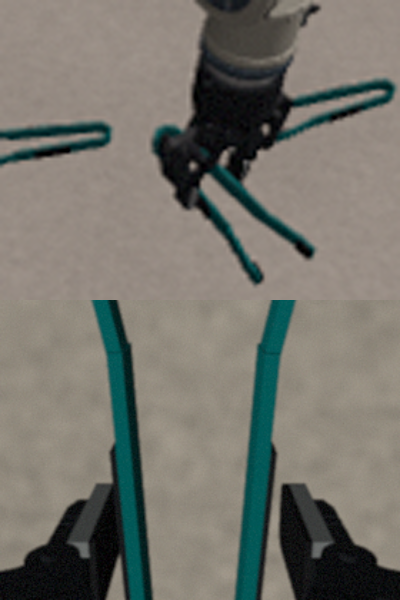

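Both pads straddle the thumb grips, with the grips at about x=115 and x=275 in the lower half. The tips look about 10 mm above the ledge still, so I'll go down in small steps to contact.

>>> send_rows --steps '[{"slide":[0,0,0.07],"turn":[0,0,0],"claw":50},{"slide":[0,0,0.14],"turn":[0,0,0],"claw":50},{"slide":[0,0,0.14],"turn":[0,0,0],"claw":50}]'

```text
time: 13.45
ee_pos: [0.4724, 0.2668, -0.0164]
tool_rot: [[0.948, 0.318, 0.001], [0.318, -0.948, 0.0], [0.001, -0.0, -1.0]]
force: [-6.4, -4.0, 26.9]
width: 0.05
gripper_force: 13.9
```

>>> send_rows --steps '[{"slide":[0,0,0.07],"turn":[0,0,0],"claw":50},{"slide":[0,0,0.1],"turn":[0,0,0],"claw":50},{"slide":[0,0,0.1],"turn":[0,0,0],"claw":50}]'

```text
time: 13.75
ee_pos: [0.4724, 0.2668, -0.0166]
tool_rot: [[0.948, 0.318, 0.001], [0.318, -0.948, 0.0], [0.001, -0.0, -1.0]]
force: [-14.1, -8.5, 63.5]
width: 0.0502
gripper_force: 31.5
```

Ledge contact at TCP z ≈ −0.016. I'll back off by about 4 mm clearance and squeeze to 36 mm.

>>> send_rows --force 20 --steps '[{"slide":[0,0,-0.33],"turn":[0,0,0],"claw":50},{"slide":[0,0,-0.33],"turn":[0,0,0],"claw":42},{"slide":[0,0,-0.33],"turn":[0,0,0],"claw":36},{"slide":[0,0,-0.33],"turn":[0,0,0],"claw":35},{"slide":[0,0,-0.33],"turn":[0,0,0],"claw":35}]'

```text
time: 14.25
ee_pos: [0.4726, 0.267, -0.012]
tool_rot: [[0.948, 0.318, 0.001], [0.318, -0.948, 0.0], [0.001, -0.0, -1.0]]
force: [0.7, 1.1, 4.4]
width: 0.0355
gripper_force: 4.3
```

>>> send_rows --steps '[{"slide":[0,0,-0.3],"turn":[0,0,0],"claw":35},{"slide":[0,0,-0.7],"turn":[0,0,0],"claw":35},{"slide":[0,0,-1.2],"turn":[0,0,0],"claw":35},{"slide":[0,0,-1.7],"turn":[0,0,0],"claw":35},{"slide":[0,0,-2.2],"turn":[0,0,0],"claw":35}]'

```text
time: 14.75
ee_pos: [0.4722, 0.2667, 0.056]
tool_rot: [[0.948, 0.318, 0.001], [0.318, -0.948, 0.0], [0.001, -0.0, -1.0]]
force: [0.6, -0.5, -0.9]
width: 0.0349
gripper_force: 3.0
```

>>> send_rows --steps '[{"slide":[0,0,-0.8],"turn":[0,0,0],"claw":35},{"slide":[0,0,-1.6],"turn":[0,0,0],"claw":35},{"slide":[0,0,-2.4],"turn":[0,0,0],"claw":35},{"slide":[0,0,-3],"turn":[0,0,0],"claw":35},{"slide":[0,0,-3],"turn":[0,0,0],"claw":35}]'

```text
time: 15.25
ee_pos: [0.4738, 0.2675, 0.1478]
tool_rot: [[0.948, 0.318, 0.005], [0.318, -0.948, 0.003], [0.006, -0.001, -1.0]]
force: [-0.2, 0.3, -0.7]
width: 0.035
gripper_force: 3.0
```

```bash
python3 - <<'E'
from h import *
s=ctrl.get_state();im=save('wrist','w10.png')
R=np.array(s['tool_rot']);e=np.array(s['ee_pos']);print(e,s['width'],s['gripper_force'],s['force'])
im.tofile('w10.raw')
for n in('tongs_tip','tongs'):
    print(n,[(round(d['p'],2),np.round(d['location'],1)) for d in tip_of('wrist',n)[:4]])
for d in masks_of('wrist','tongs')[:3]:
    print(round(d['p'],2),d['bbox'],d['region'].sum())
# expected tip: origin at TCP xy, underside z = TCP+.012
tip=e+R@[.101,0,0];tip[2]=e[2]+.012+.009
print('exp tip px',proj('wrist',tip),tip)
# dark px of tip pads near
hsv=cv2.cvtColor(im,cv2.COLOR_RGB2HSV);m=(cv2.inRange(hsv,(80,100,30),(100,255,255))>0)
for r in range(0,200,12):
    c=np.nonzero(m[r])[0]; print(r,c.min() if len(c) else None,c.max() if len(c) else None,end='; ')
save('scene','s10.png');save('top','t10.png')
o=[]
for c in('scene','top'):
    for d in tip_of(c,'tongs_tip')[:4]:print(c,round(d['p'],2),np.round(d['location'],1),proj(c,tip)); 
E
```

```text
[0.474 0.268 0.148] 0.03500277069571106 3.01095899194479 [-0.185  0.286 -0.724]
tongs_tip []
tongs [(0.9, array([228. ,  83.3])), (0.43, array([319.5, 377. ]))]
0.76 [3.6, 203.3, 165.9, 66.3] 3092
0.48 [375.4, 309.6, 69.7, 61.6] 156
exp tip px [np.float64(9.122925913124078), np.float64(279.5013160093286)] [0.57  0.3   0.169]
0 213 350; 12 214 348; 24 215 347; 36 216 346; 48 217 345; 60 220 342; 72 222 340; 84 224 337; 96 227 335; 108 229 333; 120 231 330; 132 233 328; 144 236 326; 156 238 323; 168 240 321; 180 241 320; 192 241 320; scene 0.84 [173.4 403.8] [np.float64(175.3303912919443), np.float64(404.77043709639344)]
scene 0.64 [181.6 300.4] [np.float64(175.3303912919443), np.float64(404.77043709639344)]
scene 0.62 [168.4 390.6] [np.float64(175.3303912919443), np.float64(404.77043709639344)]
top 0.75 [212.7 150.4] [np.float64(212.66739469766026), np.float64(146.236725117578)]
top 0.43 [287.1 244.9] [np.float64(212.66739469766026), np.float64(146.236725117578)]
top 0.3 [167.2 217.8] [np.float64(212.66739469766026), np.float64(146.236725117578)]
```

```bash
cat > fit.py <<'E'
from h import *
from scipy.optimize import minimize
prof=[(0,23),(3,23),(4,19.5),(17,19.5),(22,14),(28,8),(50,8),(53,4)]
def sil(c,x,y):
    m=np.zeros((1680,2240),np.uint8);a=np.linspace(0,2*np.pi,40);pr=[]
    for h,r in prof:
        pr.append(np.array([proj(c,[x+r/1e3*np.cos(t),y+r/1e3*np.sin(t),.074+h/1e3])[::-1] for t in a]))
    for p,q in zip(pr,pr[1:]):
        cv2.fillConvexPoly(m,cv2.convexHull((np.vstack([p,q])*4+1.5).astype(np.int32)),255)
    return cv2.resize(m,(560,420),interpolation=cv2.INTER_AREA)/255.
def fit(c,f,x0=(.617,-.095)):
    im=cv2.imread(f);h=cv2.cvtColor(im,cv2.COLOR_BGR2HSV)
    m=cv2.inRange(h,(5,150,60),(25,255,255))/255.
    r,cc=map(int,proj(c,[*x0,.09]));w=np.zeros_like(m);w[r-35:r+35,cc-35:cc+35]=1;w[cv2.inRange(h,(5,150,60),(25,255,255))<0]=0
    m*=w
    if c: # drop the orange wedge: keep the largest blob
        n,l,s,_=cv2.connectedComponentsWithStats((m>0).astype(np.uint8));k=1+np.argmax(s[1:,4]);m=(l==k)*1.
    g=lambda p:((sil(c,*p)-m)**2).sum()
    o=minimize(g,x0,method='Nelder-Mead',options=dict(initial_simplex=[x0,(x0[0]+.01,x0[1]),(x0[0],x0[1]+.01)],xatol=3e-4,fatol=.1))
    return o.x,o.fun,m.sum()
E
python3 - <<'E'
from fit import *
print(fit('top','pics/t.png'),fit('scene','pics/s.png'))
print('tip',tri([('scene',[173.4,403.8]),('top',[212.7,150.4])]))
x=np.array([.618,-.093]);d=np.array([np.cos(np.radians(0)),0])
goal([x[0]-.101,x[1],.2],ydir=90)
E
```

```text
Traceback (most recent call last):
  File "fit.py", line 19, in fit
    o=minimize(g,x0,method='Nelder-Mead',options=dict(initial_simplex=[x0,(x0[0]+.01,x0[1]),(x0[0],x0[1]+.01)],xatol=3e-4,fatol=.1))
  File "fit.py", line 18, in <lambda>
    g=lambda p:((sil(c,*p)-m)**2).sum()
                 ~~~^^^^^^
  File "fit.py", line 7, in sil
    pr.append(np.array([proj(c,[x+r/1e3*np.cos(t),y+r/1e3*np.sin(t),.074+h/1e3])[::-1] for t in a]))
                        ~~~~^^^^^^^^^^^^^^^^^^^^^^^^^^^^^^^^^^^^^^^^^^^^^^^^^^^^
  File "h.py", line 9, in proj
    P=cams.camera_params(cam); R=np.array(P['R']);t=np.array(P['t'])
ValueError: time passes only in moves, steps and waits
```

```bash
sed -i "s/^def sil/PC={c:cams.camera_params(c) for c in('top','scene')}\ndef proj(cam,X):\n    P=PC[cam];f=210\/np.tan(np.radians(P['fovy'])\/2);c=np.array(P['R'])@np.array(X)+P['t']\n    return [P['cy']+f*c[1]\/c[2],P['cx']+f*c[0]\/c[2]]\ndef sil/" fit.py
python3 - <<'E'
from fit import *
print(fit('top','pics/t.png'),fit('scene','pics/s.png'))
print('tip',tri([('scene',[173.4,403.8]),('top',[212.7,150.4])]))
goal([.618-.101,-.093,.2],ydir=90)
E
```

```text
(array([ 0.624, -0.088]), np.float64(29.57347174163783), np.float64(188.0)) (array([ 0.626, -0.086]), np.float64(27.623560169165707), np.float64(209.0))
tip [0.57  0.29  0.178]
ee [0.472 0.266 0.143] j [0.492 0.405 1.868 0.    0.871 1.739] F [ 0.164  0.599 -0.367] w 0.034996976567798654 3.008837476372719 t 15.65
slide [-2.378 11.838 -1.879] turn [0.005 0.016 3.09 ]
```

>>> send_rows --steps '[{"slide":[-0.2,0.8,-0.1],"turn":[0,0,0.3],"claw":35},{"slide":[-0.4,1.8,-0.2],"turn":[0,0,0.6],"claw":35},{"slide":[-0.5,2.8,-0.3],"turn":[0,0,0.9],"claw":35},{"slide":[-0.7,3.8,-0.3],"turn":[0,0,1.2],"claw":35},{"slide":[-0.9,4.8,-0.3],"turn":[0,0,1.5],"claw":35}]'

```text
time: 16.15
ee_pos: [0.4922, 0.1204, 0.1529]
tool_rot: [[0.986, 0.165, -0.001], [0.165, -0.986, -0.0], [-0.001, 0.0, -1.0]]
force: [-0.4, 0.6, -1.0]
width: 0.0349
gripper_force: 3.0
```

```bash
python3 - <<'E'
from h import *
goal([.524,-.087,.15],ydir=90)
E
```

```text
ee [0.492 0.12  0.153] j [ 0.216  0.344  1.938 -0.     0.86   1.622] F [-0.372  0.616 -1.033] w 0.0349480298333988 3.0110126361250877 t 16.15
slide [-0.094  6.993  0.098] turn [0.001 0.006 1.581]
```

>>> send_rows --steps '[{"slide":[0,1,0],"turn":[0,0,0.4],"claw":35},{"slide":[0,2.1,0],"turn":[0,0,0.8],"claw":35},{"slide":[0,3.2,0],"turn":[0,0,1.2],"claw":35},{"slide":[0,4.3,0],"turn":[0,0,1.6],"claw":35},{"slide":[0,5.4,0],"turn":[0,0,1.6],"claw":35}]'

```text
time: 16.65
ee_pos: [0.519, -0.0396, 0.1528]
tool_rot: [[1.0, -0.002, -0.001], [-0.002, -1.0, 0.0], [-0.001, -0.0, -1.0]]
force: [1.0, -0.2, -0.3]
width: 0.0352
gripper_force: 3.0
```

>>> send_rows --steps '[{"slide":[0,0.5,0],"turn":[0,0,0],"claw":35},{"slide":[0,0.9,0],"turn":[0,0,0],"claw":35},{"slide":[0,0.9,0],"turn":[0,0,0],"claw":35},{"slide":[0,0.9,0],"turn":[0,0,0],"claw":35}]'

```text
time: 17.05
ee_pos: [0.5188, -0.0646, 0.1531]
tool_rot: [[1.0, -0.001, -0.001], [-0.001, -1.0, 0.0], [-0.001, -0.0, -1.0]]
force: [-0.5, -0.6, -0.2]
width: 0.0348
gripper_force: 3.0
```

```bash
python3 - <<'E'
from h import *
goal([.524,-.087,.15],ydir=90)
s=ctrl.get_state();e=np.array(s['ee_pos']);R=np.array(s['tool_rot'])
im=save('wrist','w11.png')
hsv=cv2.cvtColor(im,cv2.COLOR_RGB2HSV);m=cv2.inRange(hsv,(80,100,30),(100,255,255))>0;a=cv2.inRange(hsv,(5,150,60),(25,255,255))>0
for r in range(0,60,6):
    for k in(m,a):
        c=np.nonzero(k[r,150:420])[0]+150; print(r,(c.min(),c.max(),len(c)) if len(c) else None,end='; ')
    print()
for z in(.074,.1,.127):print('teat px',z,proj('wrist',[.625,-.087,z]))
print('tip px',proj('wrist',e+R@[.101,0,-.021]))
P=cams.camera_params('wrist');print(P['cx'],P['cy'])
for c in('scene','top'):
    save(c,c[0]+'11.png');tip=e+R@[.101,0,-.021]
    for d in tip_of(c,'tongs_tip')[:4]:print(c,round(d['p'],2),np.round(d['location'],1),proj(c,tip)); 
E
```

```text
ee [ 0.519 -0.065  0.153] j [-0.147  0.365  1.903  0.     0.874  1.425] F [-0.502 -0.581 -0.214] w 0.03482501597042135 3.0093631893396378 t 17.05
slide [0.174 0.747 0.103] turn [-0.003  0.006 -0.008]
0 (np.int64(213), np.int64(351), 26); 0 None; 
6 (np.int64(213), np.int64(351), 28); 6 None; 
12 (np.int64(214), np.int64(350), 26); 12 None; 
18 (np.int64(214), np.int64(349), 26); 18 (np.int64(307), np.int64(324), 18); 
24 (np.int64(215), np.int64(348), 25); 24 (np.int64(293), np.int64(323), 31); 
30 (np.int64(215), np.int64(347), 25); 30 (np.int64(288), np.int64(323), 36); 
36 (np.int64(216), np.int64(346), 24); 36 (np.int64(285), np.int64(323), 39); 
42 (np.int64(216), np.int64(346), 25); 42 (np.int64(282), np.int64(348), 42); 
48 (np.int64(217), np.int64(346), 27); 48 (np.int64(280), np.int64(350), 46); 
54 (np.int64(218), np.int64(345), 31); 54 (np.int64(280), np.int64(350), 52); 
teat px 0.074 [np.float64(51.26512787615573), np.float64(315.9331992015344)]
teat px 0.1 [np.float64(43.676774485145586), np.float64(320.66716721154194)]
teat px 0.127 [np.float64(33.34978067508058), np.float64(327.1096265722658)]
tip px [np.float64(21.2957366430725), np.float64(280.66165118165236)]
279.9508801447617 210.75920534880257
scene 0.82 [168.2 392.3] [np.float64(208.14737780602385), np.float64(276.12236436708315)]
scene 0.66 [180.  300.1] [np.float64(208.14737780602385), np.float64(276.12236436708315)]
scene 0.55 [207.9 276.6] [np.float64(208.14737780602385), np.float64(276.12236436708315)]
top 0.59 [282.8 248.7] [np.float64(195.2010868058204), np.float64(289.6439400808852)]
top 0.51 [195.2 292.9] [np.float64(195.2010868058204), np.float64(289.6439400808852)]
top 0.48 [277.2 136.2] [np.float64(195.2010868058204), np.float64(289.6439400808852)]
```

>>> send_rows --steps '[{"slide":[0.1,0.4,0],"turn":[0,0,0],"claw":35},{"slide":[0.2,0.73,0],"turn":[0,0,0],"claw":35},{"slide":[0.2,0.73,0],"turn":[0,0,0],"claw":35},{"slide":[0.2,0.73,0],"turn":[0,0,0],"claw":35}]'

```text
time: 17.7
ee_pos: [0.5252, -0.0877, 0.1532]
tool_rot: [[1.0, -0.002, -0.0], [-0.002, -1.0, 0.0], [-0.0, -0.0, -1.0]]
force: [0.1, 0.8, -0.8]
width: 0.0354
gripper_force: 3.0
```

```bash
cat > chk.py <<'E'
from h import *
s=ctrl.get_state();e=np.array(s['ee_pos']);R=np.array(s['tool_rot']);print(e,s['width'],s['gripper_force'],s['force'],s['time'])
im=cams.grab_frame('wrist')
hsv=cv2.cvtColor(im,cv2.COLOR_RGB2HSV);m=cv2.inRange(hsv,(80,100,30),(100,255,255))>0;a=cv2.inRange(hsv,(5,150,60),(25,255,255))>0
def runs(k,r):
    c=np.nonzero(k[r,150:420])[0]+150
    return [(int(x[0]),int(x[-1])) for x in np.split(c,np.nonzero(np.diff(c)>3)[0]+1) if len(x)>3]
for r in range(0,90,6): print(r,'teal',runs(m,r),'amber',runs(a,r))
for z in(.074,.1,.127):print('teat px',z,proj('wrist',[.625,-.087,z]))
E
python3 chk.py
```

```text
[ 0.525 -0.088  0.153] 0.035410200854678484 3.0077823624014854 [ 0.131  0.794 -0.83 ] 17.7
0 teal [(212, 224), (338, 350)] amber []
6 teal [(213, 224), (338, 349)] amber []
12 teal [(214, 225), (337, 349)] amber []
18 teal [(214, 226), (336, 348)] amber []
24 teal [(215, 226), (336, 348)] amber []
30 teal [(215, 227), (336, 347)] amber [(268, 289)]
36 teal [(216, 227), (335, 346)] amber [(255, 299)]
42 teal [(216, 227), (334, 346)] amber [(250, 304)]
48 teal [(217, 229), (333, 345)] amber [(247, 308)]
54 teal [(217, 232), (329, 345)] amber [(244, 310)]
60 teal [(219, 233), (328, 342)] amber [(243, 312)]
66 teal [(221, 234), (327, 341)] amber [(242, 312)]
72 teal [(222, 235), (326, 340)] amber [(243, 283), (291, 313)]
78 teal [(223, 236), (323, 339)] amber [(244, 311)]
84 teal [(224, 237), (323, 338)] amber [(246, 309)]
teat px 0.074 [np.float64(61.87409144935992), np.float64(278.82761419404187)]
teat px 0.1 [np.float64(55.72997126969929), np.float64(278.6911909792217)]
teat px 0.127 [np.float64(47.38973877341877), np.float64(278.5060055830674)]
```

Lateral alignment is good: amber centre 278 against arm centre 281. Descending 61 mm.

>>> send_rows --steps '[{"slide":[0,0,0.5],"turn":[0,0,0],"claw":35},{"slide":[0,0,1],"turn":[0,0,0],"claw":35},{"slide":[0,0,1.5],"turn":[0,0,0],"claw":35},{"slide":[0,0,1.9],"turn":[0,0,0],"claw":35},{"slide":[0,0,2.03],"turn":[0,0,0],"claw":35}]'

```text
time: 18.25
ee_pos: [0.5243, -0.0869, 0.0912]
tool_rot: [[1.0, -0.001, -0.002], [-0.001, -1.0, 0.0], [-0.002, -0.0, -1.0]]
force: [-0.0, -0.6, -1.1]
width: 0.035
gripper_force: 3.0
```

```bash
python3 chk.py; python3 - <<'E'
from h import *
s=ctrl.get_state();e=np.array(s['ee_pos']);R=np.array(s['tool_rot'])
for c in('scene','top'):
    save(c,c[0]+'12.png');tip=e+R@[.101,0,-.021]
    for d in tip_of(c,'tongs_tip')[:4]:print(c,round(d['p'],2),np.round(d['location'],1),proj(c,tip),proj(c,[.625,-.087,.113])); 
E
```

```text
[ 0.524 -0.087  0.091] 0.034997632050799525 3.0089091137051582 [-0.004 -0.563 -1.089] 18.25
0 teal [(212, 224), (338, 350)] amber [(254, 303)]
6 teal [(213, 224), (338, 349)] amber [(245, 311)]
12 teal [(214, 225), (337, 349)] amber [(241, 316)]
18 teal [(214, 225), (336, 348)] amber [(238, 321)]
24 teal [(215, 226), (336, 348)] amber [(238, 324)]
30 teal [(215, 226), (335, 347)] amber [(238, 323)]
36 teal [(216, 227), (335, 346)] amber [(239, 322)]
42 teal [(216, 228), (334, 346)] amber [(239, 295), (300, 321)]
48 teal [(217, 229), (332, 345)] amber [(239, 321)]
54 teal [(217, 231), (329, 345)] amber [(233, 285), (294, 327)]
60 teal [(219, 232), (328, 342)] amber [(234, 326)]
66 teal [(221, 233), (327, 342)] amber [(236, 325)]
72 teal [(221, 235), (326, 341)] amber [(237, 322)]
78 teal [(222, 236), (325, 341)] amber [(238, 320)]
84 teal [(223, 237), (324, 339)] amber [(242, 301), (306, 314)]
teat px 0.074 [np.float64(42.33028406114903), np.float64(279.7661604253705)]
teat px 0.1 [np.float64(29.81858551059372), np.float64(279.7288200782128)]
teat px 0.127 [np.float64(10.5815171559010
[... 403 characters left out ...]
loat64(268.7350259409401)] [np.float64(225.38887981384627), np.float64(268.69244454453917)]
scene 0.45 [199.5 265.4] [np.float64(225.7173244035135), np.float64(268.7350259409401)] [np.float64(225.38887981384627), np.float64(268.69244454453917)]
top 0.74 [275.8 136.1] [np.float64(196.72885618407386), np.float64(297.3431091392157)] [np.float64(196.81829466285947), np.float64(297.36291053944535)]
top 0.71 [284.3 247.9] [np.float64(196.72885618407386), np.float64(297.3431091392157)] [np.float64(196.81829466285947), np.float64(297.36291053944535)]
top 0.23 [167.6 219.1] [np.float64(196.72885618407386), np.float64(297.3431091392157)] [np.float64(196.81829466285947), np.float64(297.36291053944535)]
```

The tips are centred on the nipple. Closing.

>>> send_rows --force 20 --steps '[{"slide":[0,0,0],"turn":[0,0,0],"claw":32},{"slide":[0,0,0],"turn":[0,0,0],"claw":29},{"slide":[0,0,0],"turn":[0,0,0],"claw":26},{"slide":[0,0,0],"turn":[0,0,0],"claw":24},{"slide":[0,0,0],"turn":[0,0,0],"claw":24}]'

```text
time: 19.0
ee_pos: [0.5252, -0.0871, 0.0925]
tool_rot: [[1.0, -0.001, 0.0], [-0.001, -1.0, -0.0], [0.0, 0.0, -1.0]]
force: [-0.1, 0.6, -1.0]
width: 0.0286
gripper_force: 20.1
```

>>> send_rows --steps '[{"slide":[0,0,0],"turn":[0,0,0],"claw":20},{"slide":[0,0,0],"turn":[0,0,0],"claw":20},{"slide":[0,0,0],"turn":[0,0,0],"claw":20}]'

```text
time: 19.3
ee_pos: [0.5252, -0.0871, 0.0924]
tool_rot: [[1.0, -0.001, 0.0], [-0.001, -1.0, 0.0], [0.0, -0.0, -1.0]]
force: [-0.3, 0.9, -0.5]
width: 0.0288
gripper_force: 20.1
```

Stopped at 28.7 mm with 20 N, so the nipple is held. Lifting 10 cm gently.

>>> send_rows --steps '[{"slide":[0,0,-0.15],"turn":[0,0,0],"claw":20},{"slide":[0,0,-0.4],"turn":[0,0,0],"claw":20},{"slide":[0,0,-0.8],"turn":[0,0,0],"claw":20},{"slide":[0,0,-1.2],"turn":[0,0,0],"claw":20},{"slide":[0,0,-1.6],"turn":[0,0,0],"claw":20}]'

```text
time: 19.8
ee_pos: [0.5254, -0.0872, 0.1419]
tool_rot: [[1.0, -0.001, 0.001], [-0.001, -1.0, -0.0], [0.001, 0.0, -1.0]]
force: [0.3, -0.4, -0.7]
width: 0.0289
gripper_force: 20.1
```

>>> send_rows --steps '[{"slide":[0,0,-0.5],"turn":[0,0,0],"claw":20},{"slide":[0,0,-1],"turn":[0,0,0],"claw":20},{"slide":[0,0,-1.4],"turn":[0,0,0],"claw":20},{"slide":[0,0,-1.6],"turn":[0,0,0],"claw":20},{"slide":[0,0,-1.7],"turn":[0,0,0],"claw":20}]'

```text
time: 20.3
ee_pos: [0.5254, -0.0872, 0.1923]
tool_rot: [[1.0, -0.001, 0.001], [-0.001, -1.0, -0.0], [0.001, 0.0, -1.0]]
force: [-0.1, 0.1, -0.7]
width: 0.0286
gripper_force: 20.1
```

>>> send_rows --steps '[{"slide":[0,0,0],"turn":[0,0,0],"claw":20},{"slide":[0,0,0],"turn":[0,0,0],"claw":20},{"slide":[0,0,0],"turn":[0,0,0],"claw":20},{"slide":[0,0,0],"turn":[0,0,0],"claw":20},{"slide":[0,0,0],"turn":[0,0,0],"claw":20}]'

```text
time: 20.8
ee_pos: [0.5249, -0.0871, 0.1911]
tool_rot: [[1.0, -0.001, -0.001], [-0.001, -1.0, 0.0], [-0.001, -0.0, -1.0]]
force: [-0.2, 0.2, -0.3]
width: 0.0286
gripper_force: 20.1
```

```bash
python3 chk.py|head -9; python3 - <<'E'
from fit import *
import fit as F
for c in('scene','top'):
    im=save(c,c[0]+'13.png');h=cv2.cvtColor(im,cv2.COLOR_RGB2HSV);m=cv2.inRange(h,(5,150,60),(25,255,255))
    m[:,:200]=0;m[:,360:]=0
    n,l,s,ct=cv2.connectedComponentsWithStats(m);print(c,[(s[i][4],ct[i][::-1]) for i in range(1,n) if s[i][4]>15])
    print('on tray',proj(c,[.625,-.087,.09]),'lifted',proj(c,[.625,-.087,.19]))
    print([(round(d['p'],2),np.round(d['location'])) for d in tip_of(c,'heat_knob')[:2]],proj(c,[.553,-.197,.08]))
E
```

```text
[ 0.525 -0.087  0.191] 0.028574844957529755 20.09280838945415 [-0.214  0.171 -0.339] 20.8
0 teal [(237, 249), (314, 326)] amber [(272, 288)]
6 teal [(237, 248), (314, 326)] amber [(259, 303)]
12 teal [(237, 249), (314, 325)] amber [(259, 303)]
18 teal [(237, 249), (314, 325)] amber [(259, 303)]
24 teal [(238, 249), (313, 325)] amber [(259, 302)]
30 teal [(238, 249), (313, 325)] amber [(258, 303)]
36 teal [(239, 249), (313, 324)] amber [(257, 303)]
42 teal [(239, 249), (313, 324)] amber [(232, 236), (258, 301)]
scene [(np.int32(221), array([208.905, 267.747]))]
on tray [np.float64(230.44806889958434), np.float64(269.0185090280524)] lifted [np.float64(207.04856704034205), np.float64(267.5104123036765)]
[(0.57, array([210., 445.])), (0.46, array([268., 358.]))] [np.float64(218.06517354991578), np.float64(226.31826523256126)]
top [(np.int32(47), array([189.574, 300.447]))]
on tray [np.float64(198.05058984347542), np.float64(296.9855300407129)] lifted [np.float64(192.35994206823574), np.float64(298.72824520288475)]
[(0.53, array([251., 410.]))] [np.float64(225.43343101159053), np.float64(336.90470510012847)]
```

The scene image confirms the teat is up about 10 cm and still. The knob was last seen at its off stop and hasn't been touched since. Handing in.

```bash
python3 -c "
from cell import ticket
print(ticket.hand_in())"
```

```text
the job is handed in; nothing more can be done
None
```

I handed the job in at about 21 s: the heat control is pushed to its off stop, and the teat is held still in the tongs about 10 cm above the tray; the hand-in returned no verdict.

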